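# Stop the plywood step rocking with a wedge

### The job

The little plywood step on the bench rocks, because the foot at its corner beside the wooden wedge is too short. Press that corner down to feel it rock, then push the wedge along the bench, thin end first, under the short foot until the step no longer rocks and still stands level, and press the same corner again to prove it: finish while holding that firm press of about 10 N, with the wedge let go. Only push and press with the fingers - pick nothing up, do not shove the step out of its place, and leave the other things alone.

Things in the scene. Friction and masses are not known exactly. Their poses are not given: they have to be found in the camera images.
- step: Loose low plywood step, 220 (x) x 260 (y) x 100 mm high, about 2 kg. Origin: its centre at bench level, z up. Flat top at 100 mm; the box's underside is 30 mm up, on four wooden feet 20 x 20 mm centred at x = +-90, y = +-110 mm. The foot at x = -90, y = +110 is short, the other three reach the bench. Left alone, it stands level with the short foot in the air.
- short_corner (a point): Where to press: on the step's top (100 mm up) straight above the short foot, 20 mm in from both edges. Unwedged, 2 to 4 N pressed down here rocks the step over (it drops 4 to 9 mm, tilt 0.036 to 0.072 rad, when the foot lands); it rocks back when let go. Wedged, a press of 10 to 15 N leaves it level.
- short_foot (a point): Centre of the short foot (20 x 20 mm), at the level of the undersides of the other feet: bench level while the step is level. Its real underside is 5 to 10 mm higher, differently each time. Snug, 19 to 65 mm of the wedge's length lies beyond the foot's outer (+y) face.
- wedge: Loose plain wooden wedge, 140 (x) x 60 (y) mm, 80 g. Origin: centre of its underside, z up. Tapers evenly from 18 mm thick at x = -70 (upright flat end to push on) to 3 mm at x = +70. Lies beside the step's +y side, thin end roughly towards the short foot, up to 20 mm aside and 0.2 rad askew, tip 30 to 60 mm short of the foot. Slides at 2 N; the push stiffens by 4 N or more once it jams under the foot.
- wedge_tip (a point): Middle of the wedge's thin end, at bench level.
- wedge_butt (a point): Middle of the wedge's thick end face, 9 mm above the bench.
- tub: Open black plastic tub of screws, 90 x 70 x 35 mm, standing on the step; leave it there. Origin: centre of its underside.
- tape: Yellow tape measure, 60 x 34 x 58 mm high, on the bench near the wedge; leave alone. Origin: centre of its underside.
- driver: Screwdriver lying on the bench on the robot's side of the step, along its own x, about 200 mm long, lower than 40 mm; leave alone.
- glue: White glue bottle, 56 mm across, 170 mm high, standing to the right of the step; leave alone. Origin: centre of its underside.
- hammer: Hammer lying on the bench to the right; leave alone.
- offcut: Wood offcut, 90 x 45 x 22 mm, lying on the bench to the left; leave alone. Origin: centre of its underside.
- drill: Cordless drill standing on its battery, about 215 mm high, to the right; leave alone. Origin: centre of its underside.
Mind the look-alikes: they are no part of the job. Of the things that look like the wedge, take the one that is farthest to the robot's right at the start.

How it is judged:
On the way, in this order (a step that is already met when the one before it is completed fails the run):
1. the short corner of the step is pressed down and the step is felt to rock (contact force between the fingers and step above 1 N and angle between step's own z axis and vertical above 0.02 rad and contact force between wedge and step below 0.2 N), for 0.1 s.
2. the wedge is under the short foot (x of short_foot in the frame of wedge between -0.05 and 0.085 m and y of short_foot in the frame of wedge between -0.03 and 0.03 m), for 0.2 s.
At the end, for the whole second after the job is handed in: Fingers press the short corner (over 4 N, within 60 mm of its point) and not the wedge; so pressed the step is level within 0.012 rad, at rest, within 35 mm of its place, and the wedge, flat under the short foot (foot centre within 30 mm of its centreline), carries over 1 N (all of step 2 and contact force between the fingers and step above 4 N and horizontal distance between the grasp point and short_corner below 0.06 m and contact force between wedge and step above 1 N and angle between step's own z axis and vertical below 0.012 rad and contact force between the fingers and wedge below 0.2 N and distance of step from where it was at the start of the episode below 0.035 m and angular speed of step below 0.05 rad/s and linear speed of wedge below 0.01 m/s); the arm keeps its last pose, push and grip.
It fails at once if the wedge is lifted off the bench or stood on end (height (world z) of wedge above 0.02 m or angle between wedge's own z axis and vertical above 0.4 rad).
It fails at once if the step is shoved more than 40 mm, lifted or tipped (distance of step from where it was at the start of the episode above 0.04 m or height (world z) of step above 0.03 m or angle between step's own z axis and vertical above 0.13 rad).
It fails at once if one of the other things is pushed aside or lifted (distance of tub from where it was at the start of the episode above 0.05 m or distance of any of tape, driver, glue, hammer, offcut, drill from where it was at the start of the episode above 0.03 m).
It also fails if it takes over 70 s, if anything falls off the work surface, if the arm or the gripper's body presses on something with over 40 N, if the wrist force passes 120 N, or if a joint passes its speed limit or range.

### The arm

A 6-joint arm with a two-finger parallel gripper is mounted at the origin on the work surface. World frame = base frame: x ahead of the robot, y to its left, z up, the work surface at z = 0. Lengths are in m, angles in rad, forces in N, time in s.
With the tool pointing down it reaches from about 0.3 to 0.775 m from the base axis. Payload 14.6 kg.
Tool frame: the origin (TCP) lies at the centre of the arm's flange, where the gripper is bolted on; the fingertips stand 199 mm ahead of it and the grasp point (between the pads) lies 180 mm ahead of it; z points along the fingers, y is the line along which they close (so a half turn about z gives the same grasp; the last joint's range is limited). The gripper opens to 94 mm and grips with 3 to 60 N. Pads are 16 mm wide; open, the fingers measure 119 mm over their backs; the gripper's body (75 mm by 177 mm) begins 78 mm behind the grasp point.
Start: joints at [-1.412, 0.3, 1.521, -0, 1.321, -0.067], TCP at [0.123, -0.536, 0.405] pointing down, gripper open.
Joint ranges: [-3.03, 3.03], [-0.79, 2.21], [0.23, 2.52], [-1.04, 4.18], [0, 3.07], [-2.55, 2.55]. Speed limits (rad/s): [2.22, 2.22, 2.57, 3.14, 3.14, 3.14].

### API

Orientations are given as a unit quaternion [x, y, z, w].
In Python, from plant import arm, vision gives the robot as it stands. The module is installed in compiled form; this text tells all that it offers.
- The arm moves only by the tool play_rows, never from a script. Its argument "targets" is a list of rows, each a list of 3 entries, a list of its own where there are three numbers: the shift along the tool's x, y, z normalised to -1 to 1, where 1 is 0.8 m, then the turn, a rotation vector about the tool's x, y, z normalised to -1 to 1, where 1 is 0.5 rad, then the opening, from -1 (shut) to 1 (fully open), so that 0 is half open. In form: [[[x, y, z], [wx, wy, wz], claw], ...]. A call has 1 to 20 rows; each row is the pose to reach, as a shift and turn from the pose commanded when the call began, along the tool's axes at that moment; what a row does not reach only later rows make up. A row lasts 1/12 s, in which the tool goes at most 41.7 mm and 7.16 degrees, less where a joint would pass 70% of its speed; a pose out of reach is approached as far as the arm can. A call with a number of a shift or a turn outside -1 to 1 is refused whole. A call with a gripper value outside its range is refused whole. The fingers move at their own pace and stop on an object; "newtons" is the grip in N (left out, the last holds). Time passes only in rows, so rows that repeat a pose let the fingers close. It gives the time, the measured TCP pose, the force, the opening and the grip force at its end, in the units of the state.
- arm.sense(): the state, without advancing time (a new reading comes with each control period).
- vision.camera(name): name is "side" or "top" or "wrist"; returns the picture (420x560x3 uint8, red, green, blue); there is no depth.
- vision.camera_model(name): a dict with "vfov" (degrees; the focal length in pixels is half the picture's height over the tangent of half this angle, whatever the lens; pixels are square), "cx", "cy" (the principal point, pixels), "position" and "rotation" of the camera in the world. Camera axes: x right, y down, z forward; pixel columns grow to the right and rows downward; lengths in m; the calibration is good to about 2 mm. A picture is of the moment at which its call begins: read the wrist's pose just before it. camera_model takes no time and is no camera call; for the wrist camera it gives the pose at the moment of the call.
- arm.hand_in(): hands the job in; it is judged then, once.
The state is a dict: "time_s": time; "q": joint angles; "joint_velocities": joint speeds; "tau": joint torques, N m; "tcp_pos": TCP position; "tool_rot": TCP orientation; "force": force on the tool from outside, world axes, zero at the start; "wrist_torque": the same for the moment, N m; "width": finger opening in m; "grip_force": force on a finger pad.
Only numpy, scipy, OpenCV 4.12 (cv2) and the standard library are available. Lean on these libraries where they do the work, as an engineer would, in place of code of your own. Each camera call takes 0.05 s, during which the arm holds its last target. There are 200 camera calls.

## Working session

There is one attempt and no reset: what is moved stays moved. The work goes in short steps, Python scripts to look and compute and a tool call to move; the robot and the scene stay as the last step left them, time stands still between calls to the robot, and variables do not carry over. Pictures are saved under pics/ and viewed, at most 10 in all, crops included, and the job is handed in when it is done.

Besides the shell and the picture viewer there is one more tool, called after "Request:" as name(argument=value, ...), one argument or row to a line, values as JSON. play_rows: Moves the arm, as the interface text tells. Scaled input: -1 to 1 covers 0.8 m each way for a shift and 0.5 rad each way for a turn. Its arguments: {"type":"object","properties":{"targets":{"type":"array","items":{"type":"array"}},"newtons":{"type":"number"}},"required":["targets"]}

```bash
mkdir -p pics; python3 - <<'E'
from plant import arm, vision
import cv2, json
s=arm.sense(); print({k:s[k] for k in ('time_s','tcp_pos','tool_rot','force','width')})
for n in ('top','side'):
    im=vision.camera(n); cv2.imwrite(f'pics/{n}0.png',im[:,:,::-1]); print(n,vision.camera_model(n))
E
```

```text
{'time_s': 0.0, 'tcp_pos': array([ 0.12310493, -0.53600999,  0.40408491]), 'tool_rot': array([ 9.93636192e-01,  1.12635611e-01, -2.96472674e-05, -5.79276853e-04]), 'force': array([-0.14545109, -0.91292192, -0.59306827]), 'width': 0.09407695195384368}
top {'vfov': 43.67873250434202, 'cx': 276.6839709368034, 'cy': 214.99197836792737, 'position': array([0.32617021, 0.00242302, 1.89364552]), 'rotation': array([-0.69950803,  0.71326441, -0.03129182,  0.03103576])}
side {'vfov': 53.55053023602139, 'cx': 273.30541319778035, 'cy': 210.02581850791418, 'position': array([-0.30784709,  0.78535048,  0.76071889]), 'rotation': array([-0.33809175,  0.80290318, -0.45421678,  0.18635334])}
```

View pics/top0.png

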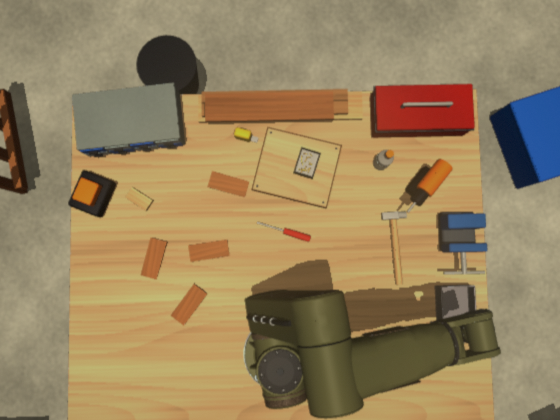

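View pics/side0.png

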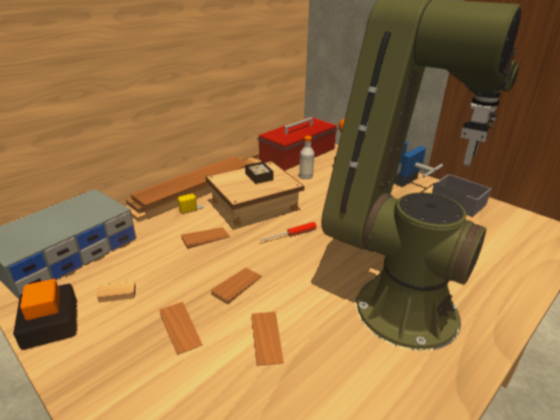

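The top view shows the step's top with corners at about (268,127), (342,144), (328,208) and (252,190). Four boards look like the wedge: (228,184), (209,250), (154,258) and (189,304). The one farthest to the robot's right is (228,184), beside the step's left side, so the short corner is the one near (252,190). The tape measure is at (243,133).

```bash
cat > h.py <<'E'
import numpy as np, cv2
from plant import arm, vision
from scipy.spatial.transform import Rotation as R
def K(m): return 210/np.tan(np.radians(m['vfov']/2))
def ray(m,p):
    d=np.array([(p[0]-m['cx'])/K(m),(p[1]-m['cy'])/K(m),1.]); return np.array(m['position']),R.from_quat(m['rotation']).apply(d)
def onz(m,p,z):
    o,d=ray(m,p); return o+d*(z-o[2])/d[2]
def proj(m,P):
    c=R.from_quat(m['rotation']).inv().apply(np.atleast_2d(P)-m['position']); return c[:,:2]/c[:,2:]*K(m)+[m['cx'],m['cy']]
def tri(ms,ps):
    A=np.zeros((3,3));b=np.zeros(3)
    for m,p in zip(ms,ps):
        o,d=ray(m,p); d=d/np.linalg.norm(d); M=np.eye(3)-np.outer(d,d); A+=M; b+=M@o
    return np.linalg.solve(A,b)
def rel(P,yaw=None):
    "shift (normalised) in tool axes to bring fingertips(199mm) to P"
    s=arm.sense(); r=R.from_quat(s['tool_rot'])
    tip=s['tcp_pos']+r.apply([0,0,.199]); return r.inv().apply(P-tip)/.8
E
python3 - <<'E'
from h import *
m=vision.camera_model('top')
for p in [(268,127),(342,144),(328,208),(252,190)]: print('step',p,onz(m,p,.1).round(3))
im=cv2.imread('pics/top0.png')
for p in [(228,184),(209,250),(154,258),(189,304)]: print('w',p,onz(m,p,.01).round(3))
for p in [(243,133)]: print('tape',p,onz(m,p,.05).round(3))
print('wrist',vision.camera_model('wrist'), arm.sense()['tcp_pos'])
r=R.from_quat(arm.sense()['tool_rot']); w=vision.camera_model('wrist')
print('cam in tool',r.inv().apply(w['position']-arm.sense()['tcp_pos']), (r.inv()*R.from_quat(w['rotation'])).as_matrix().round(3), r.as_matrix().round(3))
c=cv2.resize(im[110:220,190:350],None,fx=4.5,fy=4.5,interpolation=cv2.INTER_CUBIC); cv2.imwrite('pics/crop0.png',c)
E
```

```text
step (268, 127) [0.793 0.025 0.1  ]
step (342, 144) [ 0.728 -0.232  0.1  ]
step (328, 208) [ 0.505 -0.177  0.1  ]
step (252, 190) [0.573 0.084 0.1  ]
w (228, 184) [0.609 0.175 0.01 ]
w (209, 250) [0.371 0.245 0.01 ]
w (154, 258) [0.347 0.443 0.01 ]
w (189, 304) [0.181 0.318 0.01 ]
tape (243, 133) [0.786 0.115 0.05 ]
wrist {'vfov': 62.68340315212592, 'cx': 281.5889503245851, 'cy': 207.01879678302245, 'position': array([ 0.19099835, -0.52077787,  0.38316365]), 'rotation': array([ 0.77663654, -0.61859024, -0.07404772,  0.09326702])} [ 0.12312146 -0.53602001  0.40414748]
cam in tool [0.06956498 0.00036453 0.02098802] [[-0.    -0.972 -0.237]
 [ 1.    -0.001  0.001]
 [-0.001 -0.237  0.972]] [[ 0.975  0.224 -0.   ]
 [ 0.224 -0.975  0.001]
 [ 0.    -0.001 -1.   ]]
```

View pics/crop0.png

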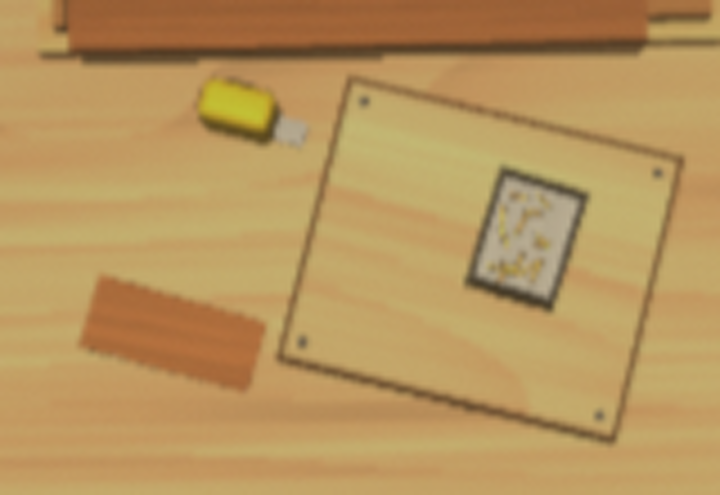

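The chosen board (228,184) has its right end, the one towards the foot, facing the corner. In the crop the corner screw is at (302,342), so the step's yaw is about -15°. I'm moving above the area for a close look.

Request:
play_rows(
  targets=[
    [[0.773,-0.703,0],[0,0,-1],-1],
    [[0.773,-0.703,0],[0,0,-1],-1],
    [[0.773,-0.703,0],[0,0,-1],-1],
    [[0.773,-0.703,0],[0,0,-1],-1],
    [[0.773,-0.703,0],[0,0,-1],-1],
    [[0.773,-0.703,0],[0,0,-1],-1],
    [[0.773,-0.703,0],[0,0,-1],-1],
    [[0.773,-0.703,0],[0,0,-1],-1],
    [[0.773,-0.703,0],[0,0,-1],-1],
    [[0.773,-0.703,0],[0,0,-1],-1],
    [[0.773,-0.703,0],[0,0,-1],-1],
    [[0.773,-0.703,0],[0,0,-1],-1],
    [[0.773,-0.703,0],[0,0,-1],-1],
    [[0.773,-0.703,0],[0,0,-1],-1],
    [[0.773,-0.703,0],[0,0,-1],-1],
    [[0.773,-0.703,0],[0,0,-1],-1],
    [[0.773,-0.703,0],[0,0,-1],-1],
    [[0.773,-0.703,0],[0,0,-1],-1],
    [[0.773,-0.703,0],[0,0,-1],-1],
    [[0.773,-0.703,0],[0,0,-1],-1],
  ],
)

```text
time_s: 1.77
tcp_pos: [0.5992, 0.1505, 0.4042]
tool_rot: [0.935, 0.355, -0.0, -0.0]
force: [-0.4, -1.1, -0.1]
width: 0.0004
grip_force: 0.0
```

Request:
play_rows(
  targets=[
    [[0,0,0],[0,0,-1],-1],
    [[0,0,0],[0,0,-1],-1],
    [[0,0,0],[0,0,-1],-1],
    [[0,0,0],[0,0,-1],-1],
    [[0,0,0],[0,0,-1],-1],
    [[0,0,0],[0,0,-1],-1],
  ],
)

```text
time_s: 2.27
tcp_pos: [0.5985, 0.1485, 0.4043]
tool_rot: [0.819, 0.574, -0.0, -0.0]
force: [-0.5, 1.3, 0.1]
width: 0.0007
grip_force: 0.0
```

```bash
python3 - <<'E'
from h import *
import json
s=arm.sense(); m=vision.camera_model('wrist'); im=vision.camera('wrist')
print(s['time_s'],s['tcp_pos'],R.from_quat(s['tool_rot']).as_matrix().round(3),s['force'])
cv2.imwrite('pics/w1.png',im[:,:,::-1]); json.dump({k:np.array(v).tolist() for k,v in m.items()},open('w1.json','w'))
E
```

```text
2.2667 [0.59846549 0.14845791 0.40433998] [[ 0.342  0.94  -0.001]
 [ 0.94  -0.342 -0.   ]
 [-0.    -0.001 -1.   ]] [-0.54772808  1.31460468  0.14047785]
```

View pics/w1.png

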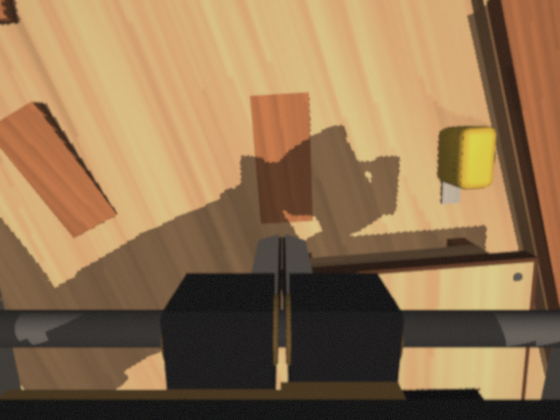

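Wedge corners are at (251,96), (308,93) at the butt and (312,220), (261,223) at the tip. The step's corner is hidden behind the gripper at about (270,270). I'm shifting back for a second view.

Request:
play_rows(
  targets=[
    [[0.125,0.05,0],[0,0,0],-1],
    [[0.125,0.05,0],[0,0,0],-1],
    [[0.125,0.05,0],[0,0,0],-1],
    [[0.125,0.05,0],[0,0,0],-1],
    [[0.125,0.05,0],[0,0,0],-1],
  ],
)

```text
time_s: 2.73
tcp_pos: [0.6702, 0.2297, 0.4033]
tool_rot: [0.819, 0.574, -0.001, -0.0]
force: [-0.4, -0.7, -0.3]
width: 0.0007
grip_force: 0.0
```

```bash
python3 - <<'E'
from h import *
import json
s=arm.sense(); m=vision.camera_model('wrist'); im=vision.camera('wrist')
print(s['time_s'],s['tcp_pos'],s['force'])
cv2.imwrite('pics/w2.png',im[:,:,::-1]); json.dump({k:np.array(v).tolist() for k,v in m.items()},open('w2.json','w'))
E
```

```text
2.7333 [0.67020126 0.22970924 0.4033317 ] [-0.40313956 -0.7098265  -0.27542609]
```

View pics/w2.png

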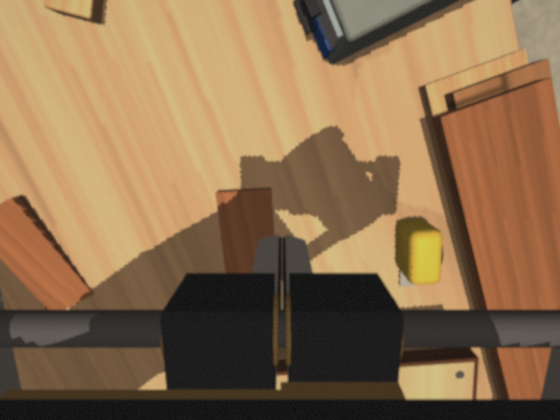

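This went the wrong way: it shows only the butt corners (218,190) and (271,188), which still serve for a height check. I'm moving over the step instead, so the corner clears the gripper.

Request:
play_rows(
  targets=[
    [[-0.25,-0.05,0],[0,0,0],-1],
    [[-0.25,-0.05,0],[0,0,0],-1],
    [[-0.25,-0.05,0],[0,0,0],-1],
    [[-0.25,-0.05,0],[0,0,0],-1],
    [[-0.25,-0.05,0],[0,0,0],-1],
    [[-0.25,-0.05,0],[0,0,0],-1],
    [[-0.25,-0.05,0],[0,0,0],-1],
  ],
)

```text
time_s: 3.37
tcp_pos: [0.5634, 0.0524, 0.4059]
tool_rot: [0.819, 0.573, 0.001, 0.0]
force: [-0.3, 1.2, -0.6]
width: 0.0006
grip_force: 0.0
```

```bash
python3 - <<'E'
from h import *
import json
s=arm.sense(); m=vision.camera_model('wrist'); im=vision.camera('wrist')
print(s['time_s'],s['tcp_pos'],s['force'])
cv2.imwrite('pics/w3.png',im[:,:,::-1]); json.dump({k:np.array(v).tolist() for k,v in m.items()},open('w3.json','w'))
E
```

```text
3.3667 [0.56339854 0.0524411  0.40588149] [-0.28219788  1.2123276  -0.57342986]
```

View pics/w3.png

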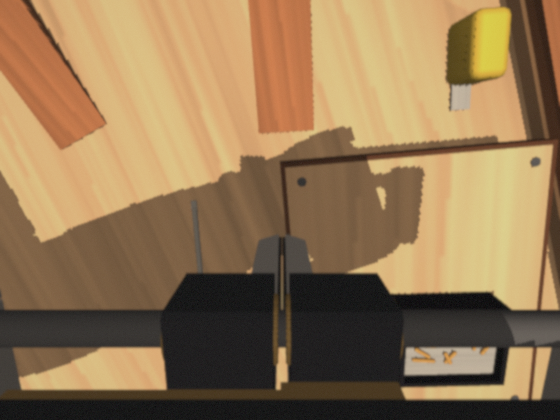

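The step's short corner is at (282,163) with its screw at (302,182). The other +y corner is at (556,141) with its screw at (536,161). The wedge tip corners are (259,133) and (313,129).

```bash
python3 - <<'E'
from h import *
import json
M={i:json.load(open(f'w{i}.json')) for i in (1,2,3)}; T=vision.camera_model('top')
print('screw tri',tri([T,M[3]],[(257.1,186),(302,182)]),'corner tri',tri([T,M[3]],[(252,190),(282,163)]))
C=onz(M[3],(282,163),.1);D=onz(M[3],(556,141),.1);S=onz(M[3],(302,182),.1);S2=onz(M[3],(536,161),.1)
print('C',C,'D',D,np.linalg.norm(C-D),'S',S,'S2',S2,np.linalg.norm(S-S2))
x=(D-C+S2-S);x/=np.linalg.norm(x);yaw=np.arctan2(x[1],x[0]);y=np.array([-x[1],x[0],0])
ctr=(C+D)/2-.13*y; Sc=ctr-.09*x+.11*y; print('yaw',yaw,'ctr',ctr,'shortcorner',Sc, 'y',y)
print('butt tri',[tri([M[1],M[2]],[a,b]).round(4) for a,b in zip([(251,96),(308,93)],[(218,190),(271,188)])])
print('tip tri',[tri([M[1],M[3]],[a,b]).round(4) for a,b in zip([(261,223),(312,220)],[(259,133),(313,129)])])
b=[onz(M[1],p,.018) for p in [(251,96),(308,93)]];t=[onz(M[1],p,.003) for p in [(261,223),(312,220)]]
b3=[onz(M[3],p,.003) for p in [(259,133),(313,129)]]
print('butt',b,'tip',t,b3)
bm=np.mean(b,0);tm=np.mean(t,0);print('mid butt',bm,'mid tip',tm,np.linalg.norm((bm-tm)[:2]),np.linalg.norm(b[0]-b[1]),'wedge yaw',np.arctan2(*(tm-bm)[1::-1]), 'step -y yaw',np.arctan2(-y[1],-y[0]))
for n,p in(('butt',bm),('tip',tm)): print(n,'in step frame',(p-ctr)@x,(p-ctr)@y)
E
```

```text
screw tri [0.58761518 0.06546158 0.09783739] corner tri [0.57671654 0.0841177  0.07682217]
C [0.57809795 0.08595988 0.1       ] D [0.79386132 0.026204   0.1       ] 0.22388522906334057 S [0.58837302 0.06532611 0.1       ] S2 [0.77563679 0.01557051 0.1       ] 0.19376103483997406
yaw -0.26531646347930077 ctr [ 0.65189173 -0.06936931  0.1       ] shortcorner [0.59388448 0.06038107 0.1       ] y [0.26221467 0.96500957 0.        ]
butt tri [array([0.6024, 0.2489, 0.0024]), array([0.6594, 0.2312, 0.0052])]
tip tri [array([5.622e-01, 1.145e-01, 2.000e-04]), array([0.6188, 0.0984, 0.0026])]
butt [array([0.60311831, 0.24753015, 0.018     ]), array([0.65821048, 0.23054858, 0.018     ])] tip [array([0.56270002, 0.1152263 , 0.003     ]), array([0.61890203, 0.09856086, 0.003     ])] [array([0.56241849, 0.11454591, 0.003     ]), array([0.61874679, 0.09849111, 0.003     ])]
mid butt [0.6306644  0.23903936 0.018     ] mid tip [0.59080103 0.10689358 0.003     ] 0.13802752430285142 0.05764998226148725 wedge yaw -1.8637772416798664 step -y yaw -1.8361127902741974
butt in step frame -0.1013538555951163 0.29205120056734546
tip in step frame -0.10517182429452604 0.1540764906376465
```

Measurements are consistent: step yaw is -0.265, the short corner is at about (0.591, 0.063, 0.1), and the wedge sits 15 mm aside with 0.03 rad skew. I'm moving above the corner and turning to line up.

Request:
play_rows(
  targets=[
    [[0.0243,0.0279,0.05],[0,0,-0.112],-1],
    [[0.0243,0.0279,0.1],[0,0,-0.112],-1],
    [[0.0243,0.0279,0.12],[0,0,-0.112],-1],
    [[0.0243,0.0279,0.125],[0,0,-0.112],-1],
    [[0.0243,0.0279,0.125],[0,0,-0.112],-1],
    [[0.0243,0.0279,0.125],[0,0,-0.112],-1],
  ],
)

```text
time_s: 3.92
tcp_pos: [0.5926, 0.0656, 0.3062]
tool_rot: [0.801, 0.598, 0.001, 0.001]
force: [0.6, 0.0, 0.5]
width: 0.0006
grip_force: 0.0
```

Request:
play_rows(
  targets=[
    [[0,0,0.003],[0,0,0],-1],
    [[0,0,0.005],[0,0,0],-1],
    [[0,0,0.007],[0,0,0],-1],
    [[0,0,0.009],[0,0,0],-1],
    [[0,0,0.011],[0,0,0],-1],
    [[0,0,0.012],[0,0,0],-1],
  ],
)

```text
time_s: 4.42
tcp_pos: [0.5922, 0.0652, 0.2953]
tool_rot: [0.802, 0.598, 0.0, -0.0]
force: [-1.2, 3.6, 3.8]
width: 0.0006
grip_force: 1.8
```

Request:
play_rows(
  targets=[
    [[0,0,0.001],[0,0,0],-1],
    [[0,0,0.002],[0,0,0],-1],
    [[0,0,0.003],[0,0,0],-1],
    [[0,0,0.004],[0,0,0],-1],
    [[0,0,0.004],[0,0,0],-1],
    [[0,0,0.004],[0,0,0],-1],
  ],
)

```text
time_s: 4.92
tcp_pos: [0.5923, 0.065, 0.2918]
tool_rot: [0.802, 0.598, -0.0, 0.0]
force: [-0.5, 0.6, 3.1]
width: 0.0003
grip_force: 1.3
```

Request:
play_rows(
  targets=[
    [[0,0,0.001],[0,0,0],-1],
    [[0,0,0.002],[0,0,0],-1],
    [[0,0,0.003],[0,0,0],-1],
    [[0,0,0.003],[0,0,0],-1],
    [[0,0,0.003],[0,0,0],-1],
  ],
)

```text
time_s: 5.33
tcp_pos: [0.5922, 0.0652, 0.2905]
tool_rot: [0.802, 0.598, 0.0, 0.0]
force: [-6.9, 3.1, 14.5]
width: 0.0008
grip_force: 7.3
```

```bash
python3 - <<'E'
from h import *
import json
s=arm.sense(); print(s['force'],s['tcp_pos'])
a=cv2.imread('pics/side0.png'); b=vision.camera('side')[:,:,::-1]
sl=np.s_[130:260,170:330]
cv2.imwrite('pics/rock.png',cv2.resize(np.hstack([a[sl],b[sl]]),None,fx=2.5,fy=2.5,interpolation=cv2.INTER_CUBIC))
E
```

```text
[-6.90636797  3.08249367 14.54300007] [0.59218427 0.06521596 0.29054943]
```

View pics/rock.png

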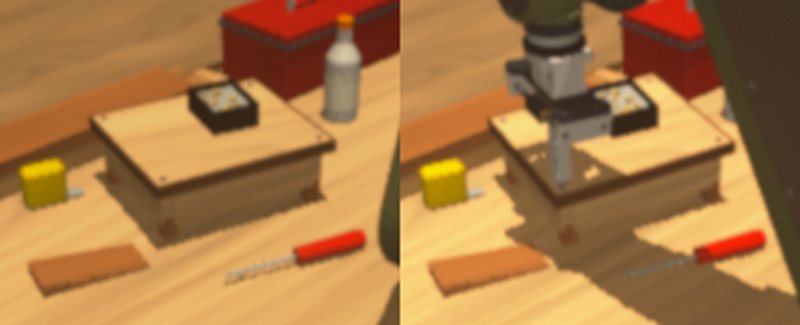

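The foot landed: force jumped to 14.5 N at about 8.5 mm drop, so the rock is felt, and the picture shows the corner down with nothing else moved. Next I lift, go behind the butt and open the fingers slightly.

Request:
play_rows(
  targets=[
    [[0,0,-0.02],[0,0,0],-1],
    [[0,0,-0.05],[0,0,0],-1],
    [[0,0,-0.05],[0,0,0],-0.45],
    [[0.26,-0.0157,-0.05],[0,0,0],-0.45],
    [[0.26,-0.0157,-0.05],[0,0,0],-0.45],
    [[0.26,-0.0157,-0.05],[0,0,0],-0.45],
    [[0.26,-0.0157,-0.05],[0,0,0],-0.45],
    [[0.26,-0.0157,-0.05],[0,0,0],-0.45],
    [[0.26,-0.0157,-0.05],[0,0,0],-0.45],
    [[0.26,-0.0157,-0.05],[0,0,0],-0.45],
    [[0.26,-0.0157,0],[0,0,0],-0.45],
    [[0.26,-0.0157,0.05],[0,0,0],-0.45],
    [[0.26,-0.0157,0.08],[0,0,0],-0.45],
    [[0.26,-0.0157,0.1],[0,0,0],-0.45],
    [[0.26,-0.0157,0.101],[0,0,0],-0.45],
    [[0.26,-0.0157,0.102],[0,0,0],-0.45],
    [[0.26,-0.0157,0.102],[0,0,0],-0.45],
  ],
)

```text
time_s: 6.8
tcp_pos: [0.6399, 0.2674, 0.2093]
tool_rot: [0.802, 0.598, 0.001, 0.0]
force: [-0.8, 0.3, 0.8]
width: 0.026
grip_force: 0.0
```

```bash
python3 - <<'E'
from h import *
import json
s=arm.sense(); m=vision.camera_model('wrist'); im=vision.camera('wrist')[:,:,::-1]; t=vision.camera('top')[:,:,::-1]
r=R.from_quat(s['tool_rot']); print(s['time_s'],s['tcp_pos']+r.apply([0,0,.199]),s['force'],s['width'],r.as_matrix().round(3))
c=cv2.resize(t[110:220,190:310],None,fx=3.4,fy=3.4,interpolation=cv2.INTER_CUBIC)[:374]
w=cv2.resize(im,(480,360)); out=np.zeros((374,800,3),np.uint8); out[:360,:392]=w[:, :392] if 0 else w[:,44:436]; out[:,392:800]=c[:,:408]
cv2.imwrite('pics/pre.png',out)
E
```

```text
6.8 [0.64021639 0.26750555 0.01029812] [-0.82820247  0.30101781  0.77935553] 0.025950137421559275 [[ 0.286  0.958  0.002]
 [ 0.958 -0.286  0.001]
 [ 0.001  0.001 -1.   ]]
```

View pics/pre.png

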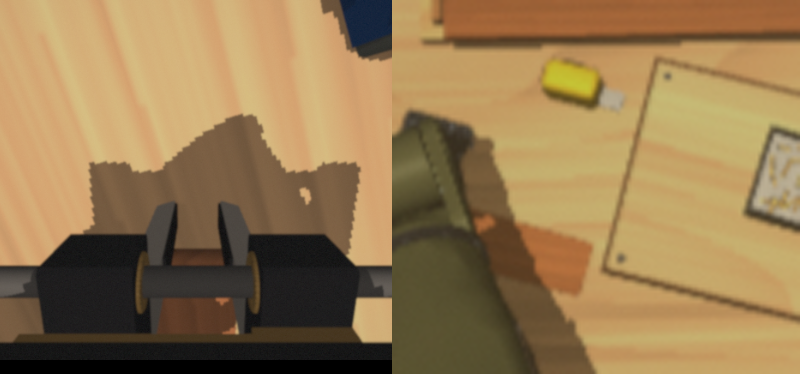

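The fingers straddle the butt centreline about 22 mm clear, and the other things are untouched. I'll start pushing with a slight sideways drift of +15 mm in tool y to centre the wedge under the foot.

Request:
play_rows(
  targets=[
    [[-0.012,0,0],[0,0,0],-0.45],
    [[-0.022,0,0],[0,0,0],-0.45],
    [[-0.027,0,0],[0,0,0],-0.45],
    [[-0.032,0.001,0],[0,0,0],-0.45],
    [[-0.037,0.002,0],[0,0,0],-0.45],
    [[-0.042,0.003,0],[0,0,0],-0.45],
    [[-0.047,0.004,0],[0,0,0],-0.45],
    [[-0.052,0.005,0],[0,0,0],-0.45],
    [[-0.057,0.006,0],[0,0,0],-0.45],
    [[-0.062,0.007,0],[0,0,0],-0.45],
    [[-0.067,0.008,0],[0,0,0],-0.45],
    [[-0.072,0.009,0],[0,0,0],-0.45],
    [[-0.077,0.01,0],[0,0,0],-0.45],
    [[-0.08,0.011,0],[0,0,0],-0.45],
  ],
)

```text
time_s: 8.07
tcp_pos: [0.6296, 0.2036, 0.2078]
tool_rot: [0.802, 0.598, -0.0, -0.0]
force: [-0.5, 1.0, -0.0]
width: 0.026
grip_force: 0.4
```

```bash
python3 - <<'E'
from h import *
s=arm.sense(); t=vision.camera('top')[:,:,::-1]; sd=vision.camera('side')[:,:,::-1]
r=R.from_quat(s['tool_rot']); print(s['time_s'],s['tcp_pos']+r.apply([0,0,.199]),s['force'],r.inv().apply(s['force']))
c=cv2.resize(t[110:220,190:310],None,fx=3.4,fy=3.4,interpolation=cv2.INTER_CUBIC)[:374]
d=cv2.resize(sd[150:280,150:280],(374,374),interpolation=cv2.INTER_CUBIC)
cv2.imwrite('pics/push1.png',np.hstack([c,d]))
E
```

```text
8.0667 [0.62957706 0.20361329 0.00879976] [-0.49524605  1.01475529 -0.02998471] [ 0.83137308 -0.76407805  0.02999287]
```

View pics/push1.png

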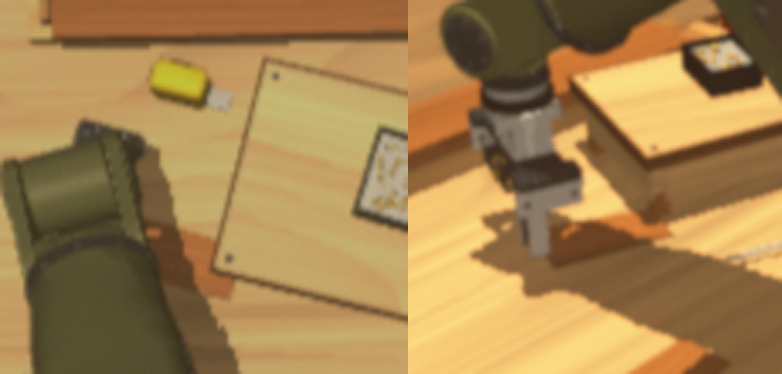

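The wedge tip is just entering under the corner: its lower corner is at crop (232,297), beside the step corner (213,270). Nothing else moved. I'm continuing slowly while watching the force.

Request:
play_rows(
  targets=[
    [[-0.005,0.001,0],[0,0,0],-0.45],
    [[-0.01,0.002,0],[0,0,0],-0.45],
    [[-0.015,0.003,0],[0,0,0],-0.45],
    [[-0.02,0.004,0],[0,0,0],-0.45],
    [[-0.025,0.005,0],[0,0,0],-0.45],
    [[-0.028,0.005,0],[0,0,0],-0.45],
    [[-0.031,0.005,0],[0,0,0],-0.45],
    [[-0.034,0.005,0],[0,0,0],-0.45],
    [[-0.037,0.005,0],[0,0,0],-0.45],
  ],
)

```text
time_s: 8.92
tcp_pos: [0.625, 0.1745, 0.2078]
tool_rot: [0.802, 0.598, -0.0, 0.0]
force: [0.2, 0.2, -0.5]
width: 0.0262
grip_force: 0.2
```

Request:
play_rows(
  targets=[
    [[-0.003,0,0],[0,0,0],-0.45],
    [[-0.006,0,0],[0,0,0],-0.45],
    [[-0.009,0,0],[0,0,0],-0.45],
    [[-0.012,0,0],[0,0,0],-0.45],
  ],
)

```text
time_s: 9.25
tcp_pos: [0.6222, 0.1653, 0.2079]
tool_rot: [0.802, 0.598, 0.0, -0.0]
force: [0.6, 0.1, -0.7]
width: 0.0259
grip_force: 0.2
```

Request:
play_rows(
  targets=[
    [[-0.003,0,0],[0,0,0],-0.45],
    [[-0.006,0,0],[0,0,0],-0.45],
    [[-0.009,0,0],[0,0,0],-0.45],
    [[-0.012,0,0],[0,0,0],-0.45],
  ],
)

```text
time_s: 9.58
tcp_pos: [0.6195, 0.156, 0.2079]
tool_rot: [0.802, 0.598, 0.0, 0.0]
force: [-1.4, 0.5, -0.0]
width: 0.0257
grip_force: 0.2
```

Request:
play_rows(
  targets=[
    [[-0.003,0,0],[0,0,0],-0.45],
    [[-0.006,0,0],[0,0,0],-0.45],
    [[-0.008,0,0],[0,0,0],-0.45],
  ],
)

```text
time_s: 9.83
tcp_pos: [0.6177, 0.1506, 0.2079]
tool_rot: [0.802, 0.598, 0.001, -0.0]
force: [2.4, 10.4, -1.9]
width: 0.0255
grip_force: 5.1
```

The force jumped to about 10 N, so the wedge is meeting the foot. I'll hold and nudge 1 mm.

Request:
play_rows(
  targets=[
    [[0,0,0],[0,0,0],-0.45],
    [[0,0,0],[0,0,0],-0.45],
  ],
)

```text
time_s: 10.0
tcp_pos: [0.6177, 0.1506, 0.2079]
tool_rot: [0.802, 0.598, 0.001, -0.0]
force: [1.9, 6.4, -1.3]
width: 0.0259
grip_force: 3.2
```

Request:
play_rows(
  targets=[
    [[-0.001,0,0],[0,0,0],-0.45],
    [[-0.002,0,0],[0,0,0],-0.45],
    [[-0.002,0,0],[0,0,0],-0.45],
  ],
)

```text
time_s: 10.25
tcp_pos: [0.6172, 0.1494, 0.2079]
tool_rot: [0.801, 0.598, 0.001, -0.001]
force: [1.2, 8.3, -2.6]
width: 0.0258
grip_force: 4.5
```

```bash
python3 - <<'E'
from h import *
s=arm.sense(); t=vision.camera('top')[:,:,::-1]; sd=vision.camera('side')[:,:,::-1]
r=R.from_quat(s['tool_rot']); print(s['time_s'],s['tcp_pos']+r.apply([0,0,.199]),s['force'],r.inv().apply(s['force']))
c=cv2.resize(t[110:220,230:350],(400,367),interpolation=cv2.INTER_CUBIC)
d=cv2.resize(sd[130:250,180:310],(398,367),interpolation=cv2.INTER_CUBIC)
cv2.imwrite('pics/push2.png',np.hstack([c,d]))
E
```

```text
10.25 [0.61736538 0.14975043 0.00892657] [ 1.16888252  8.27069046 -2.61541767] [ 8.25580048 -1.23541239  2.63183042]
```

View pics/push2.png

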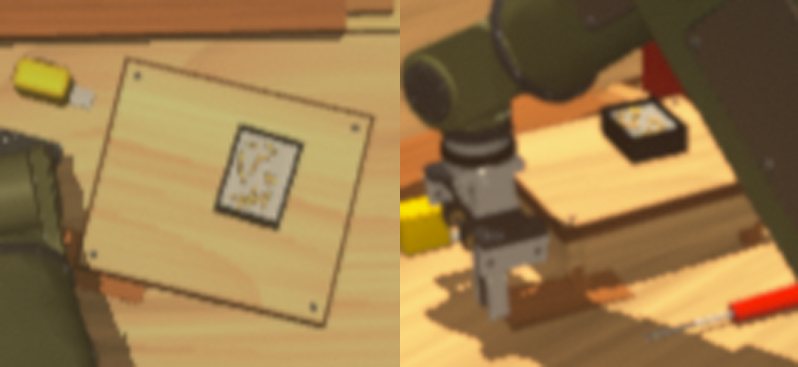

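The step stands in place and the wedge is under the corner, with its side poking out at crop (130,290), as expected when centred. I'll let go of the wedge, then press-test the corner.

Request:
play_rows(
  targets=[
    [[0.01,0,0],[0,0,0],-0.45],
    [[0.03,0,0],[0,0,0],-0.45],
    [[0.04,0,0],[0,0,0],-0.45],
    [[0.04,0,-0.05],[0,0,0],-1],
    [[0.04,0,-0.1],[0,0,0],-1],
    [[0.04,0,-0.15],[0,0,0],-1],
    [[0,0,-0.15],[0,0,0],-1],
    [[-0.04,0,-0.15],[0,0,0],-1],
    [[-0.08,0,-0.15],[0,0,0],-1],
    [[-0.113,0,-0.15],[0,0,0],-1],
    [[-0.113,0,-0.14],[0,0,0],-1],
    [[-0.113,0,-0.13],[0,0,0],-1],
    [[-0.113,0,-0.122],[0,0,0],-1],
    [[-0.113,0,-0.12],[0,0,0],-1],
    [[-0.113,0,-0.12],[0,0,0],-1],
  ],
)

```text
time_s: 11.6
tcp_pos: [0.5917, 0.0629, 0.3028]
tool_rot: [0.801, 0.598, -0.001, -0.0]
force: [-0.0, 0.0, -0.1]
width: 0.0004
grip_force: 0.0
```

Request:
play_rows(
  targets=[
    [[0,0,0.002],[0,0,0],-1],
    [[0,0,0.003],[0,0,0],-1],
    [[0,0,0.004],[0,0,0],-1],
    [[0,0,0.005],[0,0,0],-1],
    [[0,0,0.005],[0,0,0],-1],
  ],
)

```text
time_s: 12.02
tcp_pos: [0.5916, 0.062, 0.2998]
tool_rot: [0.802, 0.598, 0.0, 0.0]
force: [0.7, 0.4, -0.5]
width: 0.0007
grip_force: 0.0
```

Request:
play_rows(
  targets=[
    [[0,0,0.0005],[0,0,0],-1],
    [[0,0,0.001],[0,0,0],-1],
    [[0,0,0.0015],[0,0,0],-1],
    [[0,0,0.0015],[0,0,0],-1],
  ],
)

```text
time_s: 12.35
tcp_pos: [0.5915, 0.0619, 0.2995]
tool_rot: [0.802, 0.598, 0.0, 0.0]
force: [-4.2, 0.3, 8.3]
width: 0.0003
grip_force: 3.7
```

Request:
play_rows(
  targets=[
    [[0,0,0.0005],[0,0,0],-1],
    [[0,0,0.001],[0,0,0],-1],
    [[0,0,0.001],[0,0,0],-1],
    [[0,0,0.001],[0,0,0],-1],
  ],
)

```text
time_s: 12.68
tcp_pos: [0.5915, 0.062, 0.2994]
tool_rot: [0.802, 0.598, 0.0, 0.0]
force: [-7.2, 0.6, 14.5]
width: 0.0003
grip_force: 7.2
```

The corner is now stiff: the fingertip stays at 0.1004 m under 14.5 N, where it dropped to 0.0915 m before. I'm easing to about 10 N and settling.

Request:
play_rows(
  targets=[
    [[0,0,-0.0006],[0,0,0],-1],
    [[0,0,-0.0006],[0,0,0],-1],
    [[0,0,-0.0006],[0,0,0],-1],
    [[0,0,-0.0006],[0,0,0],-1],
    [[0,0,-0.0006],[0,0,0],-1],
    [[0,0,-0.0006],[0,0,0],-1],
  ],
)

```text
time_s: 13.18
tcp_pos: [0.5915, 0.062, 0.2994]
tool_rot: [0.802, 0.598, 0.0, 0.0]
force: [-5.0, 0.0, 9.7]
width: 0.0006
grip_force: 5.1
```

```bash
python3 - <<'E'
from h import *
s=arm.sense(); t=vision.camera('top')[:,:,::-1]; a=cv2.imread('pics/top0.png'); print(s['force'],s['tcp_pos'],s['joint_velocities'].round(4))
for n,(u,v) in dict(farR=(342,144),nearR=(328,208),farL=(268,127),tub=(307,162),tape=(243,133)).items():
    p=a[v-9:v+10,u-9:u+10]; q=t[v-16:v+17,u-16:u+17]; r=cv2.matchTemplate(q,p,cv2.TM_CCOEFF_NORMED); _,mx,_,l=cv2.minMaxLoc(r); print(n,np.array(l)-7,round(mx,2))
E
```

```text
[-5.04916146  0.03401145  9.70661146] [0.59152024 0.06196886 0.29941608] [-0.0005 -0.0003 -0.0012  0.0008 -0.0002  0.0032]
farR [0 0] 0.93
nearR [1 0] 0.97
farL [0 0] 0.99
tub [1 0] 0.82
tape [0 0] 1.0
```

The press holds at 9.7 N, and the step, tub and tape show no more than about a pixel of shift. Handing in.

```bash
python3 -c "
from plant import arm
print(arm.hand_in())"
```

```text
the job is handed in; nothing more can be done
None
```

The job is handed in, though the verdict was not shown: the unwedged corner rocked about 8.5 mm under the first press, I pushed the wedge under the short foot until it jammed, and the same corner now stays within about 0.5 mm of level height under a held 9.7 N press (also at 14.5 N), with the wedge let go.

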